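# Sort the returned seasoning shakers by weight

### The job

The three steel seasoning shakers standing in the returns tray all look alike: lift each one just clear, feel its load, and put it fully home, upright, in a free well of the steel caddy if it is still heavy (over 300 g) or of the white moulded refill carrier if it is light (under 300 g); within 30 g of that either will do. Carry them upright and low, with the foot never more than about 8 cm above the table, let them down into the wells gently without forcing them, and leave everything else alone.

Things in the scene. Friction and masses are not known exactly. Their poses are not given: they have to be found in the camera images.
- shaker_1: shaker 1 of three alike closed steel seasoning shakers: upright cylinder 56 mm across, 110 mm tall, foot bevelled 2 mm wide and 3 mm high, knurled lid of the same diameter over the top 26 mm, its last 8 mm tapering to a perforated flat. Origin: centre of its underside, z up. Weighs 120 to 480 g, which cannot be seen. Hold it 75 to 95 mm above its foot, with 20 to 40 N
- shaker_2: shaker 2 of three alike closed steel seasoning shakers: upright cylinder 56 mm across, 110 mm tall, foot bevelled 2 mm wide and 3 mm high, knurled lid of the same diameter over the top 26 mm, its last 8 mm tapering to a perforated flat. Origin: centre of its underside, z up. Weighs 120 to 480 g, which cannot be seen. Hold it 75 to 95 mm above its foot, with 20 to 40 N
- shaker_3: shaker 3 of three alike closed steel seasoning shakers: upright cylinder 56 mm across, 110 mm tall, foot bevelled 2 mm wide and 3 mm high, knurled lid of the same diameter over the top 26 mm, its last 8 mm tapering to a perforated flat. Origin: centre of its underside, z up. Weighs 120 to 480 g, which cannot be seen. Hold it 75 to 95 mm above its foot, with 20 to 40 N
- tray: fixed metal returns tray, 330 mm (its x) by 210 mm (its y), floor 4 mm above the table, rim 14 mm high; the shakers stand in it at first in a zigzag along its x, neighbours 85 to 160 mm between centres. Origin: centre of its underside
- caddy: fixed bare-steel shaker caddy, for heavy shakers: a base sheet and above it, on corner legs, a 10 mm deck (top 37 mm above the table) with three round holes in a row along its x; 236 mm (x) by 92 mm (y), with a flat wire loop standing out 30 mm at each end. Origin: centre of its underside. A seated shaker's foot is 5 mm above the table
- carrier: fixed white moulded refill carrier, for light shakers: solid block 236 mm (its x) by 92 mm (y) by 37 mm high, a flat lug at each end, three round wells in a row along its x. Origin: centre of its underside. A seated shaker's foot is 5 mm above the table. Caddy and carrier stand left and right of the tray, either way round
- caddy_base: the flat bottom of the caddy, 236 by 92 by 5 mm, on which a shaker seated in any of its wells stands. Origin: as the caddy's
- carrier_base: the flat bottom of the carrier, 236 by 92 by 5 mm, on which a shaker seated in any of its wells stands. Origin: as the carrier's
- caddy_hole0 (a point): centre of the mouth of the -x end well, level with its top (37 mm above the table); 58.5 mm across (1.25 mm of play all round), 32 mm deep, square-edged and smooth; wells are 75 mm apart
- caddy_hole1 (a point): centre of the mouth of the middle well, level with its top (37 mm above the table); 58.5 mm across (1.25 mm of play all round), 32 mm deep, square-edged and smooth; wells are 75 mm apart
- caddy_hole2 (a point): centre of the mouth of the +x end well, level with its top (37 mm above the table); 58.5 mm across (1.25 mm of play all round), 32 mm deep, square-edged and smooth; wells are 75 mm apart
- carrier_hole0 (a point): centre of the mouth of the -x end well, level with its top (37 mm above the table); 58.5 mm across (1.25 mm of play all round), 32 mm deep, square-edged and smooth; wells are 75 mm apart
- carrier_hole1 (a point): centre of the mouth of the middle well, level with its top (37 mm above the table); 58.5 mm across (1.25 mm of play all round), 32 mm deep, square-edged and smooth; wells are 75 mm apart
- carrier_hole2 (a point): centre of the mouth of the +x end well, level with its top (37 mm above the table); 58.5 mm across (1.25 mm of play all round), 32 mm deep, square-edged and smooth; wells are 75 mm apart
- spare_lid: loose spare shaker lid lying in the tray, 56 mm across, 25 mm high; bystander. Origin: centre of its underside
- squat_tin: loose low tin in the tray, 57 mm across, 30 mm high; bystander. Origin: centre of its underside
- scoop: loose aluminium scoop with a wooden handle, about 190 mm long, 30 mm high; bystander. Origin: under the middle of its pan
- popcorn_tub: loose paper tub, 90 mm across, 85 mm high; bystander. Origin: centre of its underside
- soda_can: loose drinks can, 66 mm across, 115 mm high; bystander. Origin: centre of its underside
- cheese_jar: loose glass jar, 66 mm across, 100 mm high; bystander. Origin: centre of its underside
- topping_cup: loose white cup, 56 mm across, 45 mm high; bystander. Origin: centre of its underside
Things that resemble listed ones, but are neither listed nor needed, are in the scene too. What is shaped like the shaker_3 but red is not meant.

How it is judged (in metres and radians):
On the way:
1. a shaker is held just clear of the tray, its foot no more than 4 cm above the tray's floor (((contact force between the fingers and shaker_1 above 1 N and contact force between shaker_1 and tray below 0.01 N and z of shaker_1 in the frame of tray between 0.006 and 0.044 m and linear speed of shaker_1 below 0.05 m/s) or (contact force between the fingers and shaker_2 above 1 N and contact force between shaker_2 and tray below 0.01 N and z of shaker_2 in the frame of tray between 0.006 and 0.044 m and linear speed of shaker_2 below 0.05 m/s) or (contact force between the fingers and shaker_3 above 1 N and contact force between shaker_3 and tray below 0.01 N and z of shaker_3 in the frame of tray between 0.006 and 0.044 m and linear speed of shaker_3 below 0.05 m/s))), for 0.2 s.
At the end, for the whole second after the job is handed in: every shaker stands at rest, upright (within 0.1 rad) and fully home in a well (foot within 4 mm of the well's floor), with its weight on the caddy if it weighs over 335 g, on the carrier if under 265 g, and on either if between (((z of shaker_1 in the frame of caddy between 0.002 and 0.009 m and x of shaker_1 in the frame of caddy between -0.085 and 0.085 m and y of shaker_1 in the frame of caddy between -0.008 and 0.008 m and contact force between shaker_1 and caddy_base above 2.6 N) or (z of shaker_1 in the frame of carrier between 0.002 and 0.009 m and x of shaker_1 in the frame of carrier between -0.085 and 0.085 m and y of shaker_1 in the frame of carrier between -0.008 and 0.008 m and contact force between shaker_1 and carrier_base between 0.5 and 3.3 N)) and angle between each of shaker_1, shaker_2, shaker_3's own z axis and vertical below 0.1 rad and linear speed of each of shaker_1, shaker_2, shaker_3 below 0.02 m/s and ((z of shaker_2 in the frame of caddy between 0.002 and 0.009 m and x of shaker_2 in the frame of caddy between -0.085 and 0.085 m and y of shaker_2 in the frame of caddy between -0.008 and 0.008 m and contact force between shaker_2 and caddy_base above 2.6 N) or (z of shaker_2 in the frame of carrier between 0.002 and 0.009 m and x of shaker_2 in the frame of carrier between -0.085 and 0.085 m and y of shaker_2 in the frame of carrier between -0.008 and 0.008 m and contact force between shaker_2 and carrier_base between 0.5 and 3.3 N)) and ((z of shaker_3 in the frame of caddy between 0.002 and 0.009 m and x of shaker_3 in the frame of caddy between -0.085 and 0.085 m and y of shaker_3 in the frame of caddy between -0.008 and 0.008 m and contact force between shaker_3 and caddy_base above 2.6 N) or (z of shaker_3 in the frame of carrier between 0.002 and 0.009 m and x of shaker_3 in the frame of carrier between -0.085 and 0.085 m and y of shaker_3 in the frame of carrier between -0.008 and 0.008 m and contact force between shaker_3 and carrier_base between 0.5 and 3.3 N))); the robot touches nothing.
It fails at once if a shaker tipped by more than 0.35 rad (angle between any of shaker_1, shaker_2, shaker_3's own z axis and vertical above 0.35 rad).
It fails at once if a shaker's foot carried higher than 10 cm above the table (height (world z) of any of shaker_1, shaker_2, shaker_3 above 0.1 m).
It fails at once if a shaker forced against the caddy or the carrier with more than 35 N (contact force between any of shaker_1, shaker_2, shaker_3 and caddy above 35 N or contact force between any of shaker_1, shaker_2, shaker_3 and carrier above 35 N).
It fails at once if a bystander pushed more than 3 cm from its place (distance of any of spare_lid, squat_tin, scoop, popcorn_tub, soda_can, cheese_jar, topping_cup from where it was at the start of the episode above 0.03 m).
It also fails if it takes over 72 s, if anything falls off the work surface, if the arm or the gripper's body presses on something with over 40 N, if the wrist force passes 120 N, or if a joint passes its speed limit or range.

### The arm

A 7-joint arm with a two-finger parallel gripper is mounted at the origin on the work surface. World frame = base frame: x ahead of the robot, y to its left, z up, the work surface at z = 0. Lengths are in mm, angles in rad, forces in N, time in s.
With the tool pointing down it reaches from about 400 to 900 mm from the base axis. Payload 5.6 kg.
Tool frame: the origin (TCP) lies midway between the tips of the shut fingers; the grasp point (between the pads) lies 19 mm behind it; z points along the fingers, y is the line along which they close (so a half turn about z gives the same grasp; the last joint's range is limited). The gripper opens to 92 mm and grips with 3 to 60 N. Pads are 20 mm wide; open, the fingers measure 128 mm over their backs; the gripper's body (75 mm by 189 mm) begins 69 mm behind the grasp point.
Start: joints at [-1.214, 0.468, -0.012, 1.603, 0.006, 1.071, -0.056], TCP at [253.043, 598.731, 214.592] pointing down, gripper open.
Joint ranges: [-2.53, 2.53], [-0.31, 2.02], [-1.57, 1.55], [0.28, 2.44], [-1.29, 4.43], [0.15, 1.84], [-2.92, 2.92]. Speed limits (rad/s): [2.57, 2.57, 3.14, 3.14, 3.14, 3.14, 3.14].

### API

Orientations are given as a 3x3 rotation matrix whose columns are the frame's x, y, z axes.
In Python, from cell import ctrl gives the robot as it stands.
- The arm moves only by the shell command python3 -m inch 'ROWS' [FORCE]. ROWS is a JSON object of lists of equal length, an entry for each row: "offset": the shift along the world's x, y, z in cm, a list of three; "twist": the turn, a rotation vector about the world's x, y, z in degrees, a list of three; "grip": the closure, from -1 (fully open) to 1 (shut), so that 0 is half open. In form: {"offset": [[dx, dy, dz], ...], "twist": [[wx, wy, wz], ...], "grip": [grip, ...]}. A call has 1 to 20 rows; each row shifts and turns the commanded pose from where the row before left it; what a row does not reach is not made up. A row lasts 1/8 s, in which the tool goes at most 62.5 mm and 10.7 degrees, less where a joint would pass 70% of its speed; a pose out of reach is approached as far as the arm can. A call is refused whole if a number of a shift passes 6.25 or a number of a turn 10.7, either way. A call with a gripper value outside its range is refused whole. The fingers move at their own pace and stop on an object; FORCE is the grip in N (left out, the last holds). Time passes only in rows, so rows that do not move let the fingers close. It gives the time, the measured TCP pose, the force, the opening and the grip force at its end, in the units of the state.
- ctrl.get_state(): the state, without advancing time (a new reading comes with each control period).
- ctrl.capture(name): name is "scene" or "top" or "wrist"; returns a dict with "pixels" (384x512x3 uint8, red, green, blue), "mtx" (3x3 intrinsics, pixels), "extrinsics" (4x4, takes a point from world to camera coordinates). Camera axes: x right, y up, looking along -z (the intrinsics and any distortion apply to the point x, -y, -z); pixel columns grow to the right and rows downward; lengths in mm; the calibration is good to about 2 mm. A picture is of the moment at which its call begins. There is no depth.
- ctrl.job_done(): hands the job in; it is judged then, once.
The state is a dict: "time": time; "q": joint angles; "joint_velocities": joint speeds; "joint_torque": joint torques, N m; "ee_pos": TCP position; "tcp_rot": TCP orientation; "force": force on the tool from outside, world axes, zero at the start; "torque": the same for the moment, N m; "gripper_width": opening from 0.0 (shut) to 1.0 (fully open); "grasp_force": force on a finger pad.
Only numpy, scipy, OpenCV 4.12 (cv2) and the standard library are available. Lean on these libraries where they do the work, as an engineer would, in place of code of your own. Each camera call takes 0.05 s, during which the arm holds its last target. There are 200 camera calls.

## Working session

There is one attempt and no reset: what is moved stays moved. The work goes in short steps, Python scripts to look and compute and a shell command to move; the robot and the scene stay as the last step left them, time stands still between calls to the robot, and variables do not carry over. Pictures are saved under pics/ and viewed, at most 12 in all, crops included, and the job is handed in when it is done.

```bash
ls; mkdir -p pics
python3 - <<'E'
from cell import ctrl
import cv2
for n in ("scene","top","wrist"):
    c=ctrl.capture(n); cv2.imwrite(f"pics/{n}0.png",c["pixels"][:,:,::-1]); print(n,c["mtx"].tolist(),c["extrinsics"].round(3).tolist(), c.keys())
    import pickle; pickle.dump(c,open(f"{n}0.pkl","wb"))
s=ctrl.get_state(); print(s)
a=cv2.resize(cv2.imread("pics/top0.png"),(800,600),interpolation=cv2.INTER_CUBIC); cv2.imwrite("pics/top0b.png",a)
a=cv2.resize(cv2.imread("pics/scene0.png"),(800,600),interpolation=cv2.INTER_CUBIC); cv2.imwrite("pics/scene0b.png",a)
E
```

```text
pics
scene [[391.91843639464804, 0.0, 258.78154515336576], [0.0, 391.91843639464804, 193.75994238427634], [0.0, 0.0, 1.0]] [[-0.833, 0.553, -0.002, 411.541], [-0.346, -0.52, 0.781, 196.888], [0.431, 0.651, 0.625, -1472.324], [0.0, 0.0, 0.0, 1.0]] dict_keys(['pixels', 'mtx', 'extrinsics'])
top [[425.747290063294, 0.0, 260.4386596397684], [0.0, 425.747290063294, 188.87437483059767], [0.0, 0.0, 1.0]] [[0.01, -1.0, 0.003, 86.259], [0.985, 0.01, 0.17, -519.23], [-0.17, 0.001, 0.985, -1204.76], [0.0, 0.0, 0.0, 1.0]] dict_keys(['pixels', 'mtx', 'extrinsics'])
wrist [[343.11322511818827, 0.0, 258.63954401211953], [0.0, 343.11322511818827, 188.61816548169878], [0.0, 0.0, 1.0]] [[0.39, 0.921, -0.001, -650.627], [-0.88, 0.372, -0.295, 32.432], [-0.271, 0.116, 0.956, -391.673], [0.0, 0.0, 0.0, 1.0]] dict_keys(['pixels', 'mtx', 'extrinsics'])
{'time': 0.15, 'q': array([-1.21398247,  0.46816519, -0.01161184,  1.60340893,  0.00600541,
        1.07138179, -0.05628654]), 'joint_velocities': array([ 0.000866  , -0.00071054,  0.00011631, -0.00309399, -0.00039801,
       -0.00076081,  0.0013557 ]), 'joint_torque': array([ 8.95873309e-04, -5.20948076e+01, -1.22852044e-02, -2.43968046e+01,
       -5.66739554e-02,  1.53982214e-02,  1.19453621e-04]), 'ee_pos': array([252.89315412, 598.30616895, 213.86675907]), 'tcp_rot': array([[-9.21117528e-01,  3.89284373e-01, -4.20845365e-04],
       [ 3.89284587e-01,  9.21116671e-01, -1.26051038e-03],
       [-1.03049313e-04, -1.32490682e-03, -9.99999117e-01]]), 'force': array([-0.39707723,  0.60609843, -0.3388571 ]), 'torque': array([0.00701872, 0.01441396, 0.00355803]), 'grasp_force': 0.0, 'gripper_width': 1.0026769057887626}
```

View pics/top0b.png

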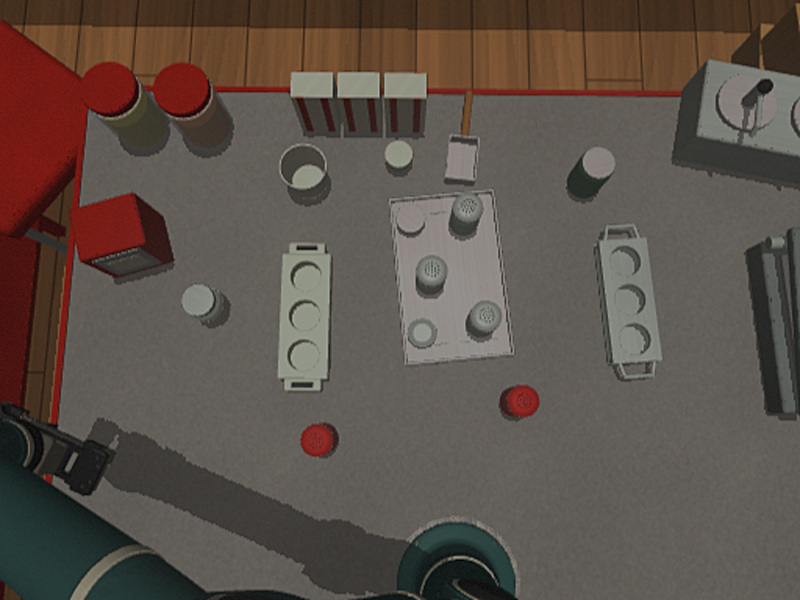

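View pics/scene0b.png

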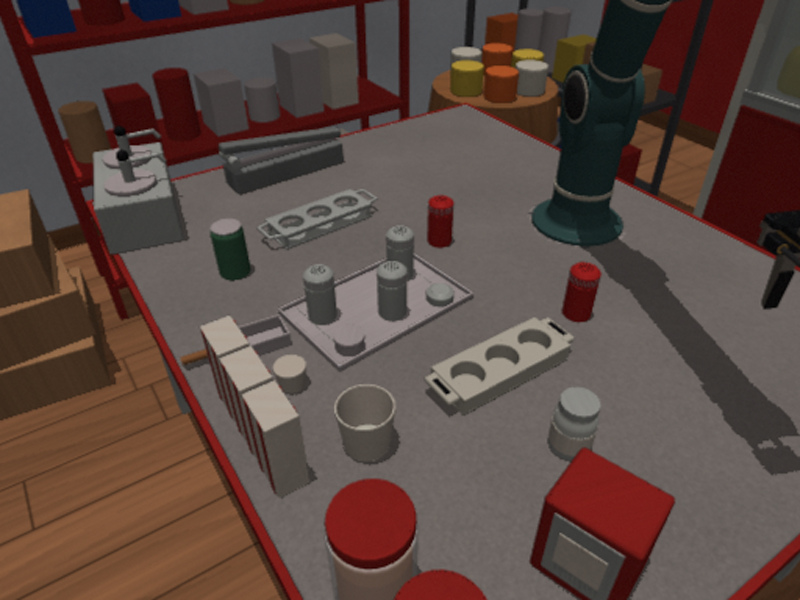

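Top view (enlarged): the grey shakers' lids are at (467,207), (432,270), (485,316). The red look-alikes at (519,401) and (319,440) are not meant. The carrier (white, solid) is on the left with wells at (306,277), (304,316), (302,356). The caddy (steel, wire loops) is on the right with wells at (625,262), (629,300), (634,339). In the scene view the same shakers are at (320,269), (392,268), (400,232).

```bash
cat > h.py <<'E'
import numpy as np, cv2, pickle
def P(c):
    E=np.diag([1,-1,-1])@c["extrinsics"][:3]; return c["mtx"]@E
def tri(obs):
    A=[]
    for c,(u,v) in obs:
        p=P(c); A+= [u*p[2]-p[0], v*p[2]-p[1]]
    A=np.array(A); A/=np.linalg.norm(A[:,:3],axis=1)[:,None]
    x=np.linalg.lstsq(A[:,:3],-A[:,3],rcond=None)[0]
    return x
def proj(c,X):
    q=P(c)@np.r_[X,1]; return q[:2]/q[2]
def atz(c,uv,z):
    p=P(c); M=np.c_[p[:,0],p[:,1],-np.r_[uv,1]]; return np.linalg.solve(M,-(p[:,2]*z+p[:,3]))[:2]
E
python3 - <<'E'
from h import *
t=pickle.load(open("top0.pkl","rb"));s=pickle.load(open("scene0.pkl","rb"));k=.64
for n,a,b in [("A",(467,202),(319,268)),("B",(432,266),(392,267)),("C",(486,313),(400,232)),
 ("car far",(306,277),(467,374)),("car mid",(304,316),(501,356)),("car near",(302,356),(535,338)),
 ("cad far",(625,262),(291,221)),("cad mid",(629,300),(319,211)),("cad near",(634,339),(346,202))]:
    a=np.array(a)*k;b=np.array(b)*k; X=tri([(t,a),(s,b)]); print(n,X.round(1),(proj(t,X)-a).round(1), atz(t,a,110+4 if len(n)==1 else 37).round(1))
for n,a in [("lid",(411,218)),("tin",(422,333)),("red",(519,398)),("cup",(398,150))]: print(n,atz(t,np.array(a)*k,30).round())
E
```

```text
A [674.5 -13.6 120.1] [-0.6  0.8] [679.  -15.9]
B [557.2  49.2 113.1] [-0.7  0.9] [559.5  47.3]
C [474.9 -47.5 109.4] [-0.5  0.5] [475.7 -48.2]
car far [554.6 283.9  29.2] [ 0.2 -0.2] [552.5 283.2]
car mid [479.6 284.2  31.4] [ 0.3 -0.3] [477.8 284.3]
car near [403.2 285.1  36. ] [ 0.1 -0.1] [402.8 285.3]
cad far [ 589.7 -325.7   33.3] [ 0.2 -0.3] [ 587.9 -323.8]
cad mid [ 515.7 -329.5   34. ] [ 0.2 -0.2] [ 514.5 -328. ]
cad near [ 441.  -335.3   32.4] [-0.1  0.1] [ 440.7 -333.9]
lid [673.  85.]
tin [449.  62.]
red [ 330. -118.]
cup [811. 112.]
```

```bash
python3 -m inch '{"offset":[[2.8,-3.9,0],[2.8,-3.9,0],[2.8,-3.9,0],[2.8,-3.9,0],[2.8,-3.9,0],[2.8,-3.9,0],[2.8,-3.9,0],[2.8,-3.9,0],[0,0,0],[0,0,0],[0,0,0]],"twist":[[0,0,3],[0,0,3],[0,0,3],[0,0,3],[0,0,3],[0,0,3],[0,0,3],[0,0,2],[0,0,0],[0,0,0],[0,0,0]],"grip":[-1,-1,-1,-1,-1,-1,-1,-1,-1,-1,-1]}' 30
python3 - <<'E'
from cell import ctrl
from h import *
c=ctrl.capture("wrist"); pickle.dump(c,open("w1.pkl","wb")); cv2.imwrite("pics/w1.png",cv2.resize(c["pixels"][:,:,::-1],(800,600),interpolation=cv2.INTER_CUBIC))
for X in [(553,283,37),(478,284,37),(403,285,37),(677,-15,114),(558,48,114)]: print((proj(c,X)*1.5625).round())
print(ctrl.get_state()["q"].round(2),ctrl.get_state()["force"])
E
```

```text
time: 1.52
ee_pos: [476.0, 288.3, 214.5]
tcp_rot: [[-1.0, -0.004, -0.001], [-0.004, 1.0, 0.0], [0.001, 0.0, -1.0]]
force: [-0.0, -0.4, 0.2]
gripper_width: 0.999
grasp_force: 0.0
[394. 367.]
[395. 264.]
[397. 147.]
[-76. 596.]
[-20. 431.]
[-0.64  0.31  0.04  1.84 -0.02  0.99  0.98] [ 0.16529176 -0.13142692  0.12648516]
```

View pics/w1.png

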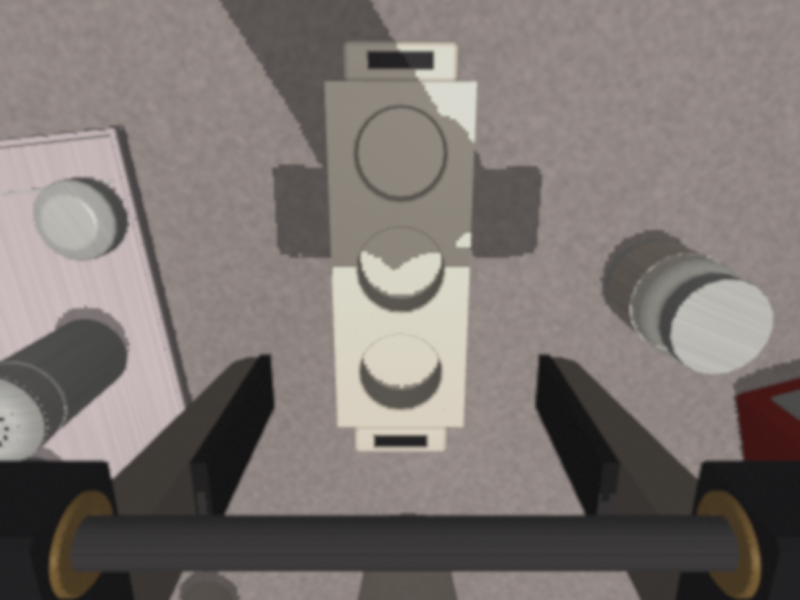

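The wrist view shows the three carrier wells with mouth centres at about (400.5,153.5), (401,269), (401,372). The tin is left at (80,218), the jar right, and one shaker at the lower left. Next I get the same kind of look at the tray and at the caddy.

```bash
python3 -m inch '{"offset":[[0,-4.5,0],[0,-4.5,0],[0,-4.5,0],[0,-4.5,0],[0,-4.5,0],[0,-4.5,0],[0,0,0],[0,0,0],[0,0,0]],"twist":[[0,0,0],[0,0,0],[0,0,0],[0,0,0],[0,0,0],[0,0,0],[0,0,0],[0,0,0],[0,0,0]],"grip":[-1,-1,-1,-1,-1,-1,-1,-1,-1]}'
python3 - <<'E'
from cell import ctrl
from h import *
c=pickle.load(open("w1.pkl","rb"));t=pickle.load(open("top0.pkl","rb"));s=pickle.load(open("scene0.pkl","rb"))
for uv,a,b in [((401,372),(306,277),(467,374)),((401,269),(304,316),(501,356)),((400.5,153.5),(302,356),(535,338))]:
  uv,a,b=[np.array(q)*.64 for q in (uv,a,b)]
  print(atz(c,uv,37).round(1), tri([(c,uv),(t,a),(s,b)]).round(1))
c=ctrl.capture("wrist"); pickle.dump(c,open("w2.pkl","wb")); cv2.imwrite("pics/w2.png",cv2.resize(c["pixels"][:,:,::-1],(800,600),interpolation=cv2.INTER_CUBIC))
for X in [(475,-48,114),(677,-15,114),(558,48,114)]: print((proj(c,X)*1.5625).round())
E
```

```text
time: 2.7
ee_pos: [477.0, 18.5, 214.5]
tcp_rot: [[-1.0, -0.005, -0.0], [-0.005, 1.0, 0.0], [0.0, 0.0, -1.0]]
force: [0.1, -0.2, -0.9]
gripper_width: 1.001
grasp_force: 0.0
[556.5 288. ] [556.3 285.8  32.1]
[481.3 287.8] [480.9 285.8  33. ]
[406.7 287.4] [404.8 286.2  37.3]
[275. 291.]
[348. 595.]
[452. 431.]
```

View pics/w2.png

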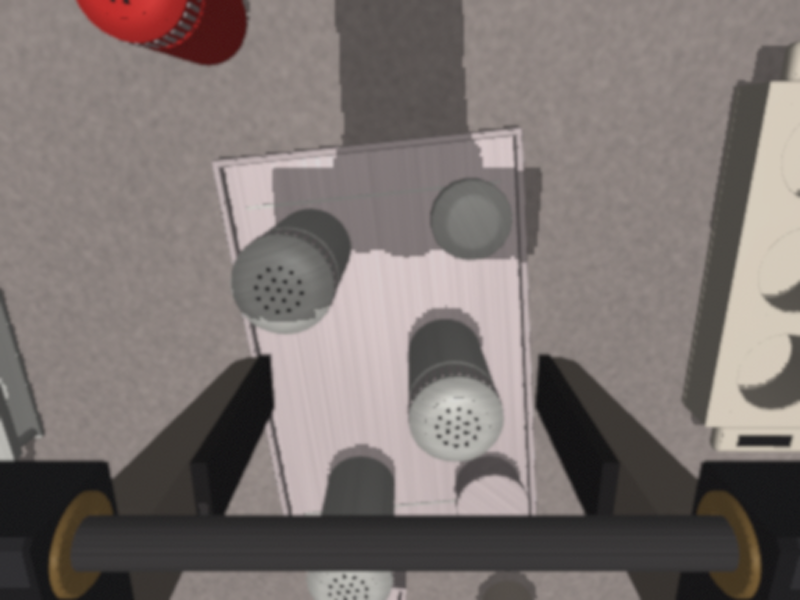

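```bash
python3 -m inch '{"offset":[[0.5,-5,0],[0.5,-5,0],[0.5,-5,0],[0.5,-5,0],[0.5,-5,0],[0.5,-5,0],[0.5,-4.5,0],[0,0,0],[0,0,0],[0,0,0]],"twist":[[0,0,0],[0,0,0],[0,0,0],[0,0,0],[0,0,0],[0,0,0],[0,0,0],[0,0,0],[0,0,0],[0,0,0]],"grip":[-1,-1,-1,-1,-1,-1,-1,-1,-1,-1]}'
python3 - <<'E'
from cell import ctrl
from h import *
c=ctrl.capture("wrist"); pickle.dump(c,open("w3.pkl","wb")); cv2.imwrite("pics/w3.png",cv2.resize(c["pixels"][:,:,::-1],(800,600),interpolation=cv2.INTER_CUBIC))
for X in [(588,-324,37),(514.5,-328,37),(441,-334,37)]: print((proj(c,X)*1.5625).round())
E
```

```text
time: 4.0
ee_pos: [512.7, -326.1, 214.5]
tcp_rot: [[-1.0, -0.004, 0.0], [-0.004, 1.0, 0.001], [-0.0, 0.001, -1.0]]
force: [0.6, 1.0, 0.5]
gripper_width: 0.999
grasp_force: 0.0
[404. 365.]
[399. 264.]
[389. 149.]
```

View pics/w3.png

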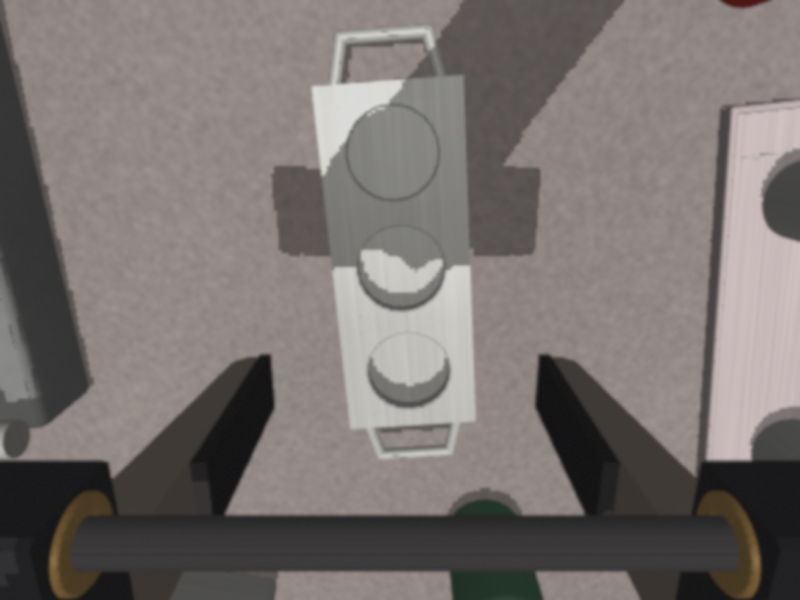

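Shaker lids in the wrist view: (279,289), (458,427), (348,590); tin (471,218) and lid (490,495) are bystanders. Caddy mouths: (393,153), (401,268), (409,369.5). The wrist and top cameras disagree by ~4 mm, so I check the wrist calibration against the fingers themselves.

Run:
```python
from h import *
w2=pickle.load(open("w2.pkl","rb"));w3=pickle.load(open("w3.pkl","rb"));t=pickle.load(open("top0.pkl","rb"));s=pickle.load(open("scene0.pkl","rb"))
T=np.array([512.7,-326.1,214.5])
for dx in (-10,10):
  for dy in (-46,46): print(dx,dy,(proj(w3,T+[dx,dy,0])/.64).round(1))
for n,w,uv,z,a,b in [("C",w2,(279,289),114,(486,315),(400,232)),("B",w2,(458,427),114,(432,267),(392,267)),("A",w2,(348,590),114,(467,204),(319,268)),
 ("far",w3,(409,369.5),37,(625,262),(291,221)),("mid",w3,(401,268),37,(629,300),(319,211)),("near",w3,(393,153),37,(634,339),(346,202))]:
  uv,a,b=[np.array(q)*.64 for q in (uv,a,b)]
  print(n,atz(w,uv,z).round(1),"top",atz(t,a,z).round(1),"scene",atz(s,b,z).round(1),tri([(w,uv),(t,a),(s,b)]).round(1))
c=cv2.imread("pics/w3.png")[330:430,220:590]; cv2.imwrite("pics/w3c.png",cv2.resize(c,None,fx=2,fy=2))
```

```text
-10 -46 [265.3 354.3]
-10 46 [534.3 355.1]
10 -46 [269.4 406.6]
10 46 [530.  407.3]
C [473.7 -45.6] top [472.2 -48.2] scene [477.7 -39.7] [473.7 -47.5 109. ]
B [555.4  51.1] top [557.7  47.3] scene [556.  53.] [556.2  49.9 113. ]
A [672.8 -14.8] top [675.2 -15.9] scene [669.3 -18.8] [672.1 -14.9 116.7]
far [ 591.4 -320.6] top [ 587.9 -323.8] scene [ 592.6 -320.9] [ 590.5 -322.4   36.4]
mid [ 517.4 -326.4] top [ 514.5 -328. ] scene [ 518.3 -325.6] [ 516.6 -327.5   35.9]
near [ 443.3 -331.6] top [ 440.7 -333.9] scene [ 444.7 -327.6] [ 442.1 -333.    34.3]
```

View pics/w3c.png

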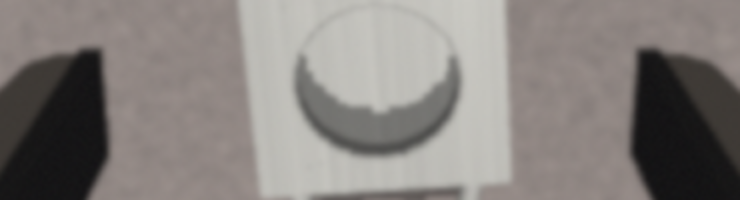

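```bash
cat > f.py <<'E'
from cell import ctrl
import numpy as np
F=[];TQ=[]
for i in range(12):
    ctrl.capture("wrist"); s=ctrl.get_state(); F.append(s["force"]); TQ.append(s["joint_torque"])
print("F",np.mean(F,0).round(2),"sd",np.std(F,0).round(2),"tq",np.mean(TQ,0).round(3)[[1,3,5]],"tcp",s["ee_pos"].round(1),"t",s["time"],s["gripper_width"],s["grasp_force"])
E
python3 -m inch '{"offset":[[-0.65,4.63,0],[-0.65,4.63,0],[-0.65,4.63,0],[-0.65,4.63,0],[-0.65,4.63,0],[-0.65,4.63,0],[0,0,0],[0,0,-3],[0,0,-3],[0,0,-3],[0,0,-3],[0,0,-2.5],[0,0,0],[0,0,0]],"twist":[[0,0,0],[0,0,0],[0,0,0],[0,0,0],[0,0,0],[0,0,0],[0,0,0],[0,0,0],[0,0,0],[0,0,0],[0,0,0],[0,0,0],[0,0,0],[0,0,0]],"grip":[-1,-1,-1,-1,-1,-1,-1,-1,-1,-1,-1,-1,-1,-1]}'
python3 f.py
python3 -m inch '{"offset":[[0,0,0],[0,0,0],[0,0,0],[0,0,0],[0,0,0],[0,0,0],[0,0,0],[0,0,0]],"twist":[[0,0,0],[0,0,0],[0,0,0],[0,0,0],[0,0,0],[0,0,0],[0,0,0],[0,0,0]],"grip":[1,1,1,1,1,1,1,1]}' 30
python3 - <<'E'
from cell import ctrl
from h import *
c=ctrl.capture("wrist"); pickle.dump(c,open("w4.pkl","wb")); cv2.imwrite("pics/w4.png",cv2.resize(c["pixels"][:,:,::-1],(800,600),interpolation=cv2.INTER_CUBIC))
X=ctrl.get_state()["ee_pos"]+[0,0,44]; print(X,(proj(c,X)/.64).round(1),(proj(c,X+[10,0,0])/.64).round(1))
E
```

```text
time: 5.8
ee_pos: [473.7, -50.8, 70.4]
tcp_rot: [[-1.0, -0.001, 0.001], [-0.001, 1.0, -0.0], [-0.001, -0.0, -1.0]]
force: [-0.1, -0.5, 0.9]
gripper_width: 1.0
grasp_force: 0.0
F [-0.2   0.27 -0.12] sd [0.66 0.28 0.44] tq [-38.857 -15.788   0.073] tcp [473.  -50.5  69.6] t 6.4 1.0014664661184158 0.0
time: 7.4
ee_pos: [473.0, -50.4, 69.6]
tcp_rot: [[-1.0, -0.002, 0.0], [-0.002, 1.0, 0.0], [-0.0, 0.0, -1.0]]
force: [0.3, 1.4, -0.6]
gripper_width: 0.605
grasp_force: 29.9
[472.99088468 -50.43041629 113.55501164] [398.5 454.4] [398.5 486. ]
```

View pics/w4.png

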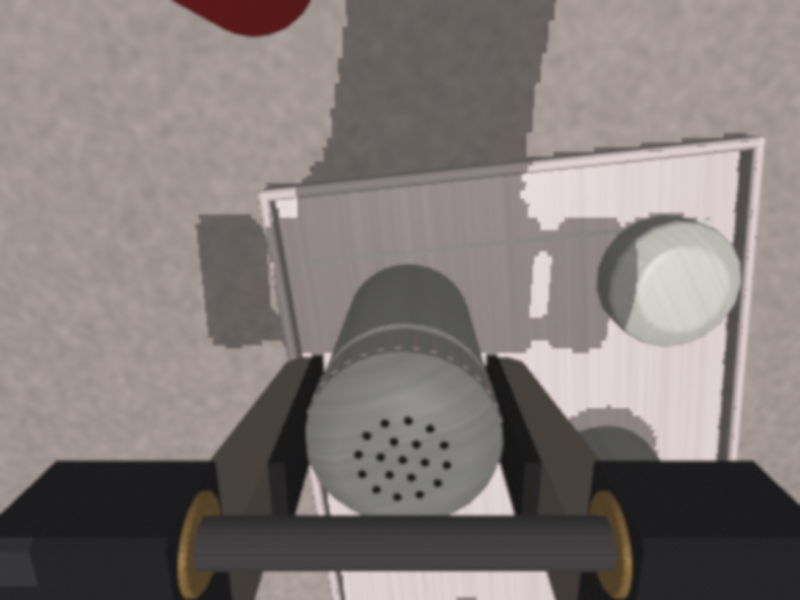

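The held lid's centre hole is at (403,459) and projects from the TCP to (398.5,454.4). So the wrist view is biased by +5 px in columns (about 3.3 mm in y at the wells), and the shaker sits +1.4 mm in x of the TCP. Next I lift and weigh it.

```bash
python3 -m inch '{"offset":[[0,0,0.5],[0,0,0.5],[0,0,0.5],[0,0,0.5],[0,0,0],[0,0,0],[0,0,0],[0,0,0]],"twist":[[0,0,0],[0,0,0],[0,0,0],[0,0,0],[0,0,0],[0,0,0],[0,0,0],[0,0,0]],"grip":[1,1,1,1,1,1,1,1]}'
python3 f.py
```

```text
time: 8.45
ee_pos: [472.9, -50.5, 89.4]
tcp_rot: [[-1.0, -0.002, -0.0], [-0.002, 1.0, -0.0], [0.0, -0.0, -1.0]]
force: [0.0, 0.2, -2.0]
gripper_width: 0.605
grasp_force: 29.8
F [ 0.    0.05 -2.65] sd [0.43 0.38 0.46] tq [-39.076 -17.588   0.071] tcp [473.1 -50.5  89.6] t 9.05 0.6067060664551475 29.847342530993046
```

About 260 g (2.5–2.65 N), safely below the carrier's 3.3 N bound, so it goes to the carrier's near well.

```bash
python3 -m inch '{"offset":[[0,0,1.2],[0,0,1.2],[0,0,1.2],[-0.68,3.35,0],[-0.68,3.35,0],[-0.68,3.35,0],[-0.68,3.35,0],[-0.68,3.35,0],[-0.68,3.35,0],[-0.68,3.35,0],[-0.68,3.35,0],[-0.68,3.35,0],[-0.68,3.35,0],[0,0,0],[0,0,0],[0,0,0]],"twist":[[0,0,0],[0,0,0],[0,0,0],[0,0,0],[0,0,0],[0,0,0],[0,0,0],[0,0,0],[0,0,0],[0,0,0],[0,0,0],[0,0,0],[0,0,0],[0,0,0],[0,0,0],[0,0,0]],"grip":[1,1,1,1,1,1,1,1,1,1,1,1,1,1,1,1]}'
python3 - <<'E'
from cell import ctrl
from h import *
for n in("wrist","top"):
  c=ctrl.capture(n); pickle.dump(c,open(f"5{n}.pkl","wb"))
  im=cv2.resize(c["pixels"][:,:,::-1],None,fx=3.125,fy=3.125,interpolation=cv2.INTER_CUBIC)
  cv2.imwrite(f"pics/5{n}.png",im[600:1200,400:1200] if n=="wrist" else im[400:1000,300:1100])
s=ctrl.get_state();X=s["ee_pos"];print(X,s["tcp_rot"].round(3).tolist())
E
```

```text
time: 11.05
ee_pos: [405.5, 283.3, 125.8]
tcp_rot: [[-1.0, 0.0, 0.0], [0.0, 1.0, -0.0], [-0.0, -0.0, -1.0]]
force: [0.4, -0.4, -2.1]
gripper_width: 0.605
grasp_force: 29.8
[405.4429238  283.55054911 125.7461886 ] [[-1.0, 0.0, 0.0], [0.0, 1.0, -0.0], [-0.0, -0.0, -1.0]]
```

View pics/5wrist.png

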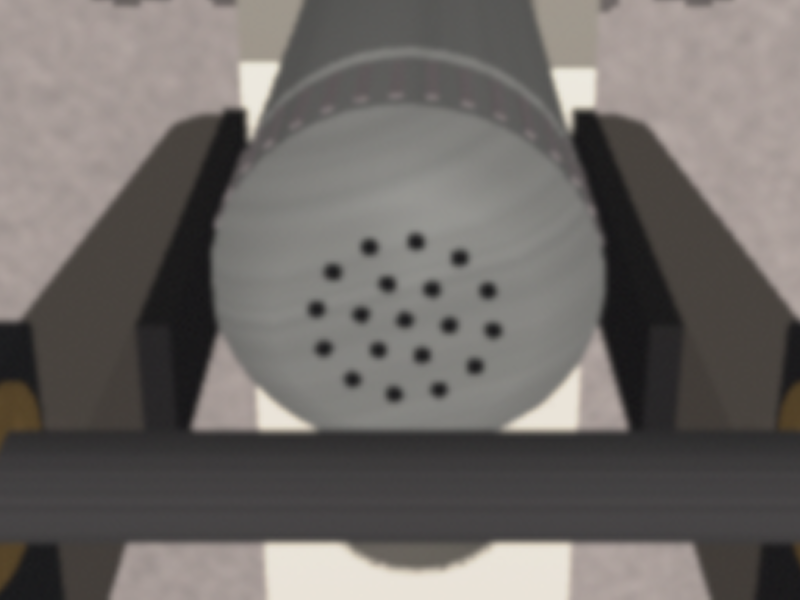

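```bash
python3 -m inch '{"offset":[[-0.06,0.12,-0.7],[0,0,-0.7],[0,0,-0.6],[0,0,0],[0,0,-0.2],[0,0,-0.2],[0,0,-0.1],[0,0,0]],"twist":[[0,0,0],[0,0,0],[0,0,0],[0,0,0],[0,0,0],[0,0,0],[0,0,0],[0,0,0]],"grip":[1,1,1,1,1,1,1,1]}'
```

```text
time: 12.15
ee_pos: [404.4, 285.7, 100.6]
tcp_rot: [[-1.0, -0.002, 0.0], [-0.002, 1.0, 0.0], [-0.0, 0.0, -1.0]]
force: [0.6, 0.6, -2.7]
gripper_width: 0.608
grasp_force: 29.8
```

```bash
python3 -m inch '{"offset":[[0,0,-0.15],[0,0,-0.15],[0,0,-0.15],[0,0,0]],"twist":[[0,0,0],[0,0,0],[0,0,0],[0,0,0]],"grip":[1,1,1,1]}'
```

```text
time: 12.65
ee_pos: [404.5, 285.2, 95.8]
tcp_rot: [[-1.0, -0.001, -0.0], [-0.001, 1.0, -0.001], [0.0, -0.001, -1.0]]
force: [2.1, -1.8, -3.1]
gripper_width: 0.608
grasp_force: 29.8
```

The foot is in the mouth with a light sideways push of (+2, −1.8) N, so I ease that way and go on.

```bash
python3 -m inch '{"offset":[[0.06,-0.05,0],[0,0,-0.2],[0,0,-0.2],[0,0,-0.2],[0,0,0]],"twist":[[0,0,0],[0,0,0],[0,0,0],[0,0,0],[0,0,0]],"grip":[1,1,1,1,1]}'
python3 -m inch '{"offset":[[0,0,-0.2],[0,0,-0.2],[0,0,0]],"twist":[[0,0,0],[0,0,0],[0,0,0]],"grip":[1,1,1]}'
```

```text
time: 13.28
ee_pos: [404.9, 285.1, 89.8]
tcp_rot: [[-1.0, -0.002, -0.0], [-0.002, 1.0, -0.0], [0.0, -0.0, -1.0]]
force: [0.8, -2.4, -3.7]
gripper_width: 0.606
grasp_force: 29.8
time: 13.65
ee_pos: [404.9, 285.2, 85.9]
tcp_rot: [[-1.0, -0.002, -0.0], [-0.002, 1.0, -0.0], [0.0, -0.0, -1.0]]
force: [0.7, -2.2, -2.7]
gripper_width: 0.605
grasp_force: 29.8
```

```bash
python3 -m inch '{"offset":[[0,-0.06,-0.2],[0,0,-0.3],[0,0,-0.3],[0,0,-0.3],[0,0,-0.2],[0,0,-0.1],[0,0,0]],"twist":[[0,0,0],[0,0,0],[0,0,0],[0,0,0],[0,0,0],[0,0,0],[0,0,0]],"grip":[1,1,1,1,1,1,1]}'
python3 -m inch '{"offset":[[0,0,-0.06],[0,0,0]],"twist":[[0,0,0],[0,0,0]],"grip":[1,1]}'
```

```text
time: 14.52
ee_pos: [404.9, 284.8, 72.0]
tcp_rot: [[-1.0, -0.002, -0.0], [-0.002, 1.0, 0.0], [0.0, 0.0, -1.0]]
force: [-0.2, -0.7, -3.3]
gripper_width: 0.607
grasp_force: 29.8
time: 14.78
ee_pos: [405.0, 284.7, 71.5]
tcp_rot: [[-1.0, -0.002, 0.0], [-0.002, 1.0, 0.0], [-0.0, 0.0, -1.0]]
force: [-0.2, -0.6, -2.6]
gripper_width: 0.608
grasp_force: 29.8
```

```bash
python3 -m inch '{"offset":[[0,0,-0.08],[0,0,0],[0,0,0],[0,0,0],[0,0,0],[0,0,2],[0,0,3],[0,0,4],[2.5,-3.94,0],[2.5,-3.94,0],[2.5,-3.94,0],[2.5,-3.94,0],[2.5,-3.94,0],[2.5,-3.94,0],[0,0,0],[0,0,0]],"twist":[[0,0,0],[0,0,0],[0,0,0],[0,0,0],[0,0,0],[0,0,0],[0,0,0],[0,0,0],[0,0,0],[0,0,0],[0,0,0],[0,0,0],[0,0,0],[0,0,0],[0,0,0],[0,0,0]],"grip":[1,1,-1,-1,-1,-1,-1,-1,-1,-1,-1,-1,-1,-1,-1,-1]}'
python3 - <<'E'
from cell import ctrl
from h import *
c=ctrl.capture("wrist"); pickle.dump(c,open("6w.pkl","wb"))
t=ctrl.capture("top"); pickle.dump(t,open("6t.pkl","wb"))
im=np.hstack([cv2.resize(c["pixels"],None,fx=1.0,fy=1.0),])[:,:,::-1]
a=cv2.resize(im,(800,600),interpolation=cv2.INTER_CUBIC)[200:560,150:650]
b=cv2.resize(t["pixels"][120:270,130:250,::-1],None,fx=2.4,fy=2.4,interpolation=cv2.INTER_CUBIC)
o=np.zeros((360,800,3),np.uint8); o[:,:500]=a; o[:b.shape[0],505:505+b.shape[1]]=b; cv2.imwrite("pics/6.png",o)
X=ctrl.get_state()["ee_pos"];print(X,(proj(c,[X[0],X[1],114])/.64-[150,200]).round(1),(proj(c,[X[0]+10,X[1]+10,114])/.64-[150,200]).round(1))
E
```

```text
time: 16.77
ee_pos: [554.6, 48.9, 160.5]
tcp_rot: [[-1.0, -0.002, -0.001], [-0.002, 1.0, 0.001], [0.001, 0.001, -1.0]]
force: [0.3, 0.7, 0.3]
gripper_width: 1.002
grasp_force: 0.0
[554.39226776  49.80326277 160.596375  ] [252.7 132.4] [275.6 153.8]
```

View pics/6.png

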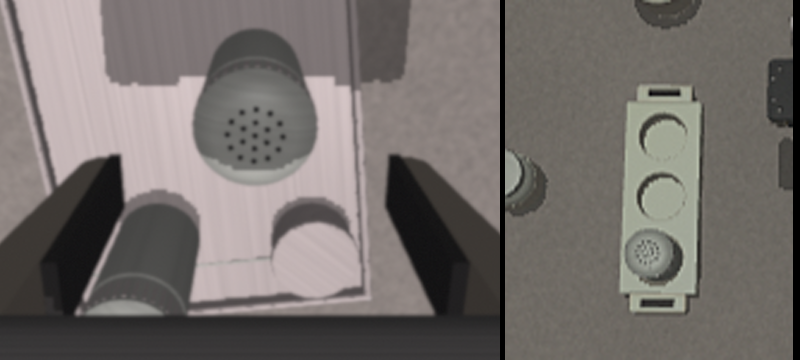

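The first shaker is seated in the carrier's near well (crop right). The next shaker's centre hole is at (256,137), about 1.5–2 mm ahead of the TCP. I correct for that, grasp, lift and weigh.

```bash
cat > hole.py <<'E'
# row/col of the lid's centre hole while held (nearest dark blob to expectation)
from cell import ctrl
from h import *
c=ctrl.capture("wrist"); s=ctrl.get_state()
g=cv2.resize(cv2.cvtColor(c["pixels"],cv2.COLOR_RGB2GRAY),None,fx=3.125,fy=3.125,interpolation=cv2.INTER_CUBIC)
b=cv2.adaptiveThreshold(g,255,cv2.ADAPTIVE_THRESH_MEAN_C,cv2.THRESH_BINARY_INV,41,15)
n,_,st,ce=cv2.connectedComponentsWithStats(b)
p=proj(c,s["ee_pos"]+[0,0,44])*3.125
k=[(ce[i]/2).round(1).tolist() for i in range(1,n) if 60<st[i,4]<900 and np.linalg.norm(ce[i]-p)<120]
print("pred",(p/2).round(1),"mean of holes",len(k),np.mean(k,0).round(1),"tcp",s["ee_pos"].round(1))
E
python3 -m inch '{"offset":[[0.15,0,-3],[0,0,-3],[0,0,-3.05],[0,0,0],[0,0,0],[0,0,0],[0,0,0],[0,0,0],[0,0,0],[0,0,0],[0,0,0],[0,0,0]],"twist":[[0,0,0],[0,0,0],[0,0,0],[0,0,0],[0,0,0],[0,0,0],[0,0,0],[0,0,0],[0,0,0],[0,0,0],[0,0,0],[0,0,0]],"grip":[-1,-1,-1,-1,-1,1,1,1,1,1,1,1]}' 30
python3 hole.py
python3 -m inch '{"offset":[[0,0,0.5],[0,0,0.5],[0,0,0.5],[0,0,0.5],[0,0,0],[0,0,0],[0,0,0],[0,0,0]],"twist":[[0,0,0],[0,0,0],[0,0,0],[0,0,0],[0,0,0],[0,0,0],[0,0,0],[0,0,0]],"grip":[1,1,1,1,1,1,1,1]}'
python3 f.py
```

```text
time: 18.38
ee_pos: [556.8, 48.4, 70.5]
tcp_rot: [[-1.0, -0.002, 0.001], [-0.002, 1.0, 0.0], [-0.001, 0.0, -1.0]]
force: [-0.0, 1.5, 4.1]
gripper_width: 0.603
grasp_force: 30.0
pred [398.6 454.6] mean of holes 19 [404.1 450.1] tcp [556.7  48.4  70.4]
time: 19.42
ee_pos: [556.4, 48.2, 90.0]
tcp_rot: [[-1.0, -0.002, -0.0], [-0.002, 1.0, -0.0], [0.0, -0.0, -1.0]]
force: [0.8, -0.3, -4.5]
gripper_width: 0.608
grasp_force: 30.0
F [ 0.05  0.02 -4.31] sd [0.36 0.55 0.54] tq [-48.469 -19.889   0.082] tcp [556.5  48.2  90.2] t 20.025 0.6003005197724891 29.981671560162795
```

Reads 4.3 N (~440 g): heavy, so it goes to the caddy's middle well. The held lid sits −1.4 mm in x of the TCP.

```bash
python3 -m inch '{"offset":[[0,0,1.2],[0,0,1.2],[0,0,1.2],[-0.38,-3.77,0],[-0.38,-3.77,0],[-0.38,-3.77,0],[-0.38,-3.77,0],[-0.38,-3.77,0],[-0.38,-3.77,0],[-0.38,-3.77,0],[-0.38,-3.77,0],[-0.38,-3.77,0],[-0.38,-3.77,0],[0,0,0],[0,0,0],[0,0,0]],"twist":[[0,0,0],[0,0,0],[0,0,0],[0,0,0],[0,0,0],[0,0,0],[0,0,0],[0,0,0],[0,0,0],[0,0,0],[0,0,0],[0,0,0],[0,0,0],[0,0,0],[0,0,0],[0,0,0]],"grip":[1,1,1,1,1,1,1,1,1,1,1,1,1,1,1,1]}'
```

```text
time: 22.02
ee_pos: [519.1, -327.2, 126.4]
tcp_rot: [[-1.0, -0.004, 0.0], [-0.004, 1.0, 0.001], [-0.0, 0.001, -1.0]]
force: [0.2, 0.5, -2.9]
gripper_width: 0.605
grasp_force: 30.0
```

```bash
python3 -m inch '{"offset":[[-0.07,-0.2,-0.7],[0,0,-0.7],[0,0,-0.6],[0,0,0],[0,0,-0.2],[0,0,-0.2],[0,0,-0.1],[0,0,0]],"twist":[[0,0,0],[0,0,0],[0,0,0],[0,0,0],[0,0,0],[0,0,0],[0,0,0],[0,0,0]],"grip":[1,1,1,1,1,1,1,1]}'
python3 -m inch '{"offset":[[0,0,-0.15],[0,0,-0.1],[0,0,-0.1],[0,0,0]],"twist":[[0,0,0],[0,0,0],[0,0,0],[0,0,0]],"grip":[1,1,1,1]}'
```

```text
time: 23.02
ee_pos: [517.9, -330.6, 101.2]
tcp_rot: [[-1.0, -0.002, 0.0], [-0.002, 1.0, 0.0], [-0.0, 0.0, -1.0]]
force: [0.3, 0.5, -4.1]
gripper_width: 0.604
grasp_force: 30.0
time: 23.52
ee_pos: [518.1, -330.1, 97.4]
tcp_rot: [[-1.0, -0.002, 0.0], [-0.002, 1.0, 0.001], [-0.0, 0.001, -1.0]]
force: [1.2, 3.0, -3.9]
gripper_width: 0.604
grasp_force: 30.0
```

```bash
python3 -m inch '{"offset":[[0.03,0.09,0],[0,0,-0.15],[0,0,-0.2],[0,0,-0.2],[0,0,0]],"twist":[[0,0,0],[0,0,0],[0,0,0],[0,0,0],[0,0,0]],"grip":[1,1,1,1,1]}'
```

```text
time: 24.15
ee_pos: [518.0, -329.8, 91.9]
tcp_rot: [[-1.0, -0.002, -0.0], [-0.002, 1.0, 0.0], [0.0, 0.0, -1.0]]
force: [1.2, 1.3, -4.7]
gripper_width: 0.602
grasp_force: 30.0
```

```bash
python3 -m inch '{"offset":[[0.03,0.04,-0.2],[0,0,-0.3],[0,0,-0.3],[0,0,-0.3],[0,0,-0.3],[0,0,-0.3],[0,0,-0.2],[0,0,0]],"twist":[[0,0,0],[0,0,0],[0,0,0],[0,0,0],[0,0,0],[0,0,0],[0,0,0],[0,0,0]],"grip":[1,1,1,1,1,1,1,1]}'
```

```text
time: 25.15
ee_pos: [518.2, -329.6, 73.0]
tcp_rot: [[-1.0, -0.001, -0.0], [-0.001, 1.0, -0.0], [0.0, -0.0, -1.0]]
force: [0.6, 0.2, -3.6]
gripper_width: 0.604
grasp_force: 30.0
```

```bash
python3 -m inch '{"offset":[[0,0,-0.12],[0,0,0],[0,0,0],[0,0,0],[0,0,0],[0,0,2],[0,0,3],[0,0,4],[1.94,3.9,0],[1.94,3.9,0],[1.94,3.9,0],[1.94,3.9,0],[1.94,3.9,0],[1.94,3.9,0],[1.94,3.9,0],[1.94,3.9,0],[0,0,0],[0,0,0],[0,0,0]],"twist":[[0,0,0],[0,0,0],[0,0,0],[0,0,0],[0,0,0],[0,0,0],[0,0,0],[0,0,0],[0,0,0],[0,0,0],[0,0,0],[0,0,0],[0,0,0],[0,0,0],[0,0,0],[0,0,0],[0,0,0],[0,0,0],[0,0,0]],"grip":[1,1,-1,-1,-1,-1,-1,-1,-1,-1,-1,-1,-1,-1,-1,-1,-1,-1,-1]}'
python3 - <<'E'
from cell import ctrl
from h import *
c=ctrl.capture("wrist")
t=ctrl.capture("top")
a=cv2.resize(c["pixels"][:,:,::-1],(800,600),interpolation=cv2.INTER_CUBIC)[200:560,150:650]
b=cv2.resize(t["pixels"][120:270,340:460,::-1],None,fx=2.4,fy=2.4,interpolation=cv2.INTER_CUBIC)
o=np.zeros((360,800,3),np.uint8); o[:,:500]=a; o[:b.shape[0],505:505+b.shape[1]]=b; cv2.imwrite("pics/7.png",o)
X=ctrl.get_state()["ee_pos"];print(X,(proj(c,[X[0],X[1],114])/.64-[150,200]).round(1),(proj(c,[X[0]+10,X[1]+10,114])/.64-[150,200]).round(1))
E
```

```text
time: 27.52
ee_pos: [673.4, -19.6, 162.7]
tcp_rot: [[-1.0, 0.001, 0.0], [0.001, 1.0, -0.001], [-0.0, -0.001, -1.0]]
force: [0.8, 0.3, 0.5]
gripper_width: 0.999
grasp_force: 0.0
[673.37323268 -19.15815111 162.4356555 ] [251.7 130.8] [274.5 152.1]
```

View pics/7.png

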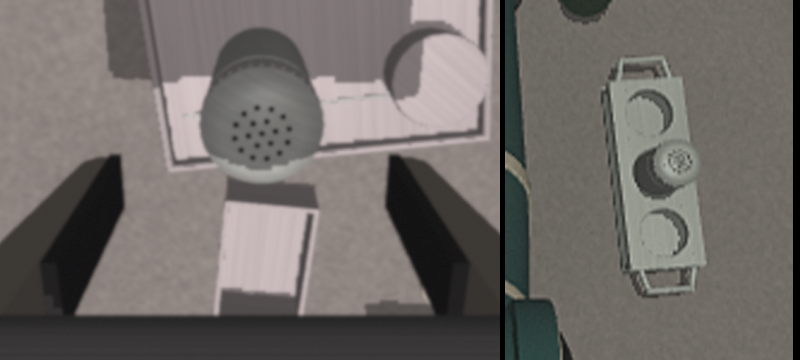

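```bash
python3 -c "
from h import *
t=pickle.load(open('top0.pkl','rb'))
f=lambda X:((proj(t,X)-[340,120])*2.4+[505,0]).round(1)
print(f([517,-329,37]),f([517,-329,115]),f([517,-329,142]))"
python3 -m inch '{"offset":[[0,0.2,-3],[0,0,-3],[0,0,-3.2],[0,0,0],[0,0,0],[0,0,0],[0,0,0],[0,0,0],[0,0,0],[0,0,0],[0,0,0],[0,0,0]],"twist":[[0,0,0],[0,0,0],[0,0,0],[0,0,0],[0,0,0],[0,0,0],[0,0,0],[0,0,0],[0,0,0],[0,0,0],[0,0,0],[0,0,0]],"grip":[-1,-1,-1,-1,-1,1,1,1,1,1,1,1]}' 30
python3 hole.py
python3 -m inch '{"offset":[[0,0,0.5],[0,0,0.5],[0,0,0.5],[0,0,0.5],[0,0,0],[0,0,0],[0,0,0],[0,0,0]],"twist":[[0,0,0],[0,0,0],[0,0,0],[0,0,0],[0,0,0],[0,0,0],[0,0,0],[0,0,0]],"grip":[1,1,1,1,1,1,1,1]}'
python3 f.py
```

```text
[655.9 170.8] [678.3 159.7] [686.8 155.5]
time: 29.12
ee_pos: [673.9, -15.7, 70.3]
tcp_rot: [[-1.0, -0.001, 0.001], [-0.001, 1.0, -0.0], [-0.001, -0.0, -1.0]]
force: [-0.7, -0.7, 3.9]
gripper_width: 0.607
grasp_force: 30.0
pred [398.5 454.7] mean of holes 19 [405.2 455.6] tcp [673.9 -15.7  70.3]
time: 30.18
ee_pos: [673.5, -15.5, 89.8]
tcp_rot: [[-1.0, -0.002, -0.0], [-0.002, 1.0, -0.0], [0.0, -0.0, -1.0]]
force: [-0.7, -0.4, -4.5]
gripper_width: 0.607
grasp_force: 30.0
F [-0.03 -0.12 -4.16] sd [0.4  0.39 0.39] tq [-59.822 -22.388   0.073] tcp [673.7 -15.5  90. ] t 30.775 0.6057302515617423 29.96896924255907
```

B's lid is exactly where a seated one should be. A reads 4.2 N, heavy, so it goes to the caddy's far well.

```bash
python3 -m inch '{"offset":[[0,0,1.2],[0,0,1.2],[0,0,1.2],[-0.83,-3.08,0],[-0.83,-3.08,0],[-0.83,-3.08,0],[-0.83,-3.08,0],[-0.83,-3.08,0],[-0.83,-3.08,0],[-0.83,-3.08,0],[-0.83,-3.08,0],[-0.83,-3.08,0],[-0.83,-3.08,0],[0,0,0],[0,0,0],[0,0,0],[0,0,0]],"twist":[[0,0,0],[0,0,0],[0,0,0],[0,0,0],[0,0,0],[0,0,0],[0,0,0],[0,0,0],[0,0,0],[0,0,0],[0,0,0],[0,0,0],[0,0,0],[0,0,0],[0,0,0],[0,0,0],[0,0,0]],"grip":[1,1,1,1,1,1,1,1,1,1,1,1,1,1,1,1,1]}'
```

```text
time: 32.9
ee_pos: [591.2, -322.3, 126.1]
tcp_rot: [[-1.0, -0.003, 0.0], [-0.003, 1.0, 0.0], [-0.0, 0.0, -1.0]]
force: [0.2, -0.8, -4.2]
gripper_width: 0.609
grasp_force: 30.0
```

```bash
python3 -m inch '{"offset":[[0,0,-0.7],[0,0,-0.7],[0,0,-0.6],[0,0,0],[0,0,-0.2],[0,0,-0.2],[0,0,-0.1],[0,0,0]],"twist":[[0,0,0],[0,0,0],[0,0,0],[0,0,0],[0,0,0],[0,0,0],[0,0,0],[0,0,0]],"grip":[1,1,1,1,1,1,1,1]}'
python3 -m inch '{"offset":[[0,0,-0.15],[0,0,-0.1],[0,0,-0.1],[0,0,0]],"twist":[[0,0,0],[0,0,0],[0,0,0],[0,0,0]],"grip":[1,1,1,1]}'
```

```text
time: 33.9
ee_pos: [590.7, -323.4, 101.0]
tcp_rot: [[-1.0, -0.002, 0.0], [-0.002, 1.0, 0.0], [-0.0, 0.0, -1.0]]
force: [0.7, 0.5, -3.6]
gripper_width: 0.602
grasp_force: 30.0
time: 34.4
ee_pos: [590.9, -323.1, 97.4]
tcp_rot: [[-1.0, -0.002, 0.0], [-0.002, 1.0, 0.0], [-0.0, 0.0, -1.0]]
force: [2.7, 0.5, -5.0]
gripper_width: 0.607
grasp_force: 30.0
```

```bash
python3 -m inch '{"offset":[[0.05,0,0],[0,0,-0.15],[0,0,-0.2],[0,0,-0.2],[0,0,0]],"twist":[[0,0,0],[0,0,0],[0,0,0],[0,0,0],[0,0,0]],"grip":[1,1,1,1,1]}'
```

```text
time: 35.02
ee_pos: [591.1, -323.3, 91.7]
tcp_rot: [[-1.0, -0.002, -0.0], [-0.002, 1.0, 0.0], [0.0, 0.0, -1.0]]
force: [1.6, 2.1, -4.2]
gripper_width: 0.602
grasp_force: 30.0
```

```bash
python3 -m inch '{"offset":[[0.04,0.05,-0.2],[0,0,-0.3],[0,0,-0.3],[0,0,-0.3],[0,0,-0.3],[0,0,-0.3],[0,0,-0.2],[0,0,0]],"twist":[[0,0,0],[0,0,0],[0,0,0],[0,0,0],[0,0,0],[0,0,0],[0,0,0],[0,0,0]],"grip":[1,1,1,1,1,1,1,1]}'
```

```text
time: 36.02
ee_pos: [591.3, -323.1, 72.7]
tcp_rot: [[-1.0, -0.001, -0.0], [-0.001, 1.0, 0.0], [0.0, 0.0, -1.0]]
force: [0.4, 1.3, -4.7]
gripper_width: 0.604
grasp_force: 30.0
```

```bash
python3 -m inch '{"offset":[[0,0,-0.1],[0,0,0],[0,0,0],[0,0,0],[0,0,0],[0,0,2],[0,0,3],[0,0,4],[0,0,4],[-1,3.5,0],[-1,3.5,0],[-1,3.5,0],[-1,3.5,0],[-1,3.5,0],[0,0,0],[0,0,0],[0,0,0]],"twist":[[0,0,0],[0,0,0],[0,0,0],[0,0,0],[0,0,0],[0,0,0],[0,0,0],[0,0,0],[0,0,0],[0,0,0],[0,0,0],[0,0,0],[0,0,0],[0,0,0],[0,0,0],[0,0,0],[0,0,0]],"grip":[1,1,-1,-1,-1,-1,-1,-1,-1,-1,-1,-1,-1,-1,-1,-1,-1]}'
python3 - <<'E'
from cell import ctrl
from h import *
t=ctrl.capture("top"); s=ctrl.capture("scene")
o=np.hstack([cv2.resize(x["pixels"][:,:,::-1][a:a+200,b:b+266],(400,300),interpolation=cv2.INTER_CUBIC) for x,a,b in((t,110,170),(s,90,140))])
cv2.imwrite("pics/8.png",o)
f=lambda X:((proj(t,X)-[170,110])*1.5).round(); g=lambda X:((proj(s,X)-[140,90])*1.5+[400,0]).round()
for X in [(517,-329,115),(591,-323.5,115),(406.3,284.8,115)]: print(f(X),g(X))
E
```

```text
time: 38.15
ee_pos: [541.8, -149.5, 202.5]
tcp_rot: [[-1.0, 0.001, 0.001], [0.001, 1.0, -0.001], [-0.001, -0.001, -1.0]]
force: [-0.2, -0.1, 0.3]
gripper_width: 0.999
grasp_force: 0.0
[363. 115.] [493.  38.]
[358.  76.] [466.  47.]
[ 29. 171.] [708. 157.]
```

View pics/8.png

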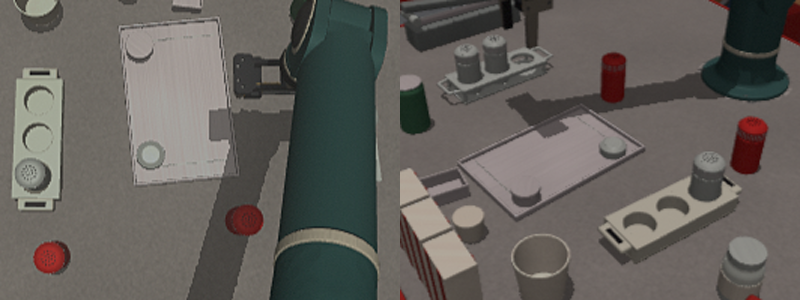

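The scene view shows two shakers upright at equal height in the caddy (lids at about (466,47) and (493,38), as predicted). One is seated in the carrier at (708,157), the tray holds only the lid and the tin, and the arm is clear.

```bash
python3 -c "
from cell import ctrl
print(ctrl.job_done())"
```

```text
the job is handed in; nothing more can be done
None
```

All three shakers are seated upright, the light one (about 260 g) in the carrier and the two heavy ones (about 440 g and 420 g) in the caddy; the job was handed in at about 38 s, and no verdict was shown.

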